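Fit the missing roller to the chestnut grader

TASK

Take the green roller out of the wooden rack by its rubber end, lay it flat on the grey felt pad and let go. Then take it again by its black drive block and lower it gently, without dropping it, into the empty place between the two green rollers of the grader, rubber end between the rollers and drive block sticking out over the little post, fully down and released. Leave the orange roller where it lies in the rack.

Things in the scene. Friction and masses are not known exactly. Their poses are not given: they have to be found in the camera images.
- green_roller: Loose roller, 200 mm long, 36 mm thick, 0.2 kg. Origin mid-length on its axis; x along the axis to the rubber end, z up. Round green rubber from x -20 to 100 mm, square black drive block (36 x 36) from x -100 to -20. Starts in a wooden rack, axis 38 mm above the table: block between cheeks (68 mm high, no room for fingers), rubber free, 30 mm clear below except a post under its last 17 mm. Lifts straight up.
- felt_pad: Fixed grey felt pad, 240 (x) x 160 (y) mm, 3 mm thick; origin at the centre of its underside, on the table. Empty, for setting the roller down along its x; the roller lying on it has its axis 21 mm above the table.
- bay (a point): Gap in the grey and blue grader (fixed), 38 mm above the table: where the rubber's middle (roller x +40) must come, roller's x along bay x. A fixed green roller (36 mm thick, tops 56 mm high) at y +-46 mm, x -60 to 60: 10 mm play, no room for fingers. End wall at x +73, 52 mm high. Floor 20 mm above the table. Drive block (bay x -140 to -60) lies free, its tip on a post 14 long, 30 wide, 20 high.
- orange_roller: Bystander, to be left alone: a roller like the green one, with the same origin and axes but orange rubber, lying the same way in the other lane of the rack, 110 mm beside the green one. Either may be on the left.
Things that resemble listed ones, but are neither listed nor needed, are in the scene too. There is more than one size of the green_roller; the one meant has the size given above.

How it is judged:
On the way:
1. the green roller lies flat and released on the felt pad (x of green_roller in the frame of felt_pad between -0.09 and 0.09 m and y of green_roller in the frame of felt_pad between -0.07 and 0.07 m and z of green_roller in the frame of felt_pad between 0.012 and 0.03 m and angle between green_roller's own x axis and vertical between 1.45 and 1.69 rad and contact force between green_roller and the fingers below 0.1 N and linear speed of green_roller below 0.02 m/s), for 0.2 s.
At the end, for the whole second after the job is handed in: The green roller lies released, level and at rest in the grader's empty place, rubber end between the rollers: middle of the rubber within 15 mm of the bay point along it, roller's middle within 15 mm to the side and 8 mm in height of its seated place, axis within 10 degrees of the bay's (x of bay in the frame of green_roller between 0.025 and 0.055 m and y of green_roller in the frame of bay between -0.015 and 0.015 m and z of green_roller in the frame of bay between -0.008 and 0.008 m and angle between the x axis of green_roller and the x axis of bay, either way round below 0.17 rad and angle between green_roller's own x axis and vertical between 1.48 and 1.66 rad and contact force between green_roller and the fingers below 0.1 N and linear speed of green_roller below 0.02 m/s); the robot touches nothing.
It fails at once if the orange roller is moved more than 20 mm (distance of orange_roller from where it was at the start of the episode above 0.02 m).
It fails at once if the green roller is dropped or flung into the grader (over 0.6 m/s at its place) (distance between green_roller and bay below 0.09 m and linear speed of green_roller above 0.6 m/s).
It also fails if it takes over 59 s, if anything falls off the work surface, if the arm or the gripper's body presses on something with over 40 N, if the wrist force passes 120 N, or if a joint passes its speed limit or range.

ROBOT

A 6-joint arm with a two-finger parallel gripper is mounted at the origin on the work surface. World frame = base frame: x ahead of the robot, y to its left, z up, the work surface at z = 0. Lengths are in m, angles in rad, forces in N, time in s.
With the tool pointing down it reaches from about 0.35 to 0.85 m from the base axis. Payload 8.1 kg.
Tool frame: the origin (TCP) lies on the mounting face of the last link; the fingertips stand 186 mm ahead of it and the grasp point (between the pads) lies 167 mm ahead of it; y points along the fingers, x is the direction in which the jaws open and shut, and the axes are right-handed (so a half turn about y gives the same grasp; the last joint's range is limited). The gripper opens to 93 mm and grips with 3 to 60 N. Pads are 15 mm wide; open, the fingers measure 128 mm over their backs; the gripper's body (75 mm by 188 mm) begins 65 mm behind the grasp point.
Start: joints at [-1.31, 0.13, 1.488, -0, 1.523, -0.085], TCP at [0.203, -0.564, 0.405] pointing down, gripper open.
Joint ranges: [-2.96, 2.96], [-0.89, 2.26], [0.02, 2.5], [-1.34, 4.48], [0, 2.73], [-2.66, 2.66]. Speed limits (rad/s): [2.39, 2.39, 2.79, 3.14, 3.14, 3.14].

INTERFACE

Orientations are given as a rotation vector (axis times angle).
In Python, from plant import robot, imaging gives the robot as it stands.
- The arm moves only by the shell command python3 -m inch 'ROWS' [OPENING] [FORCE]. ROWS is JSON, a list of rows, each an object of numbers: "x", "y", "z": the shift along the tool's x, y, z in mm; "twist": the turn about the tool's y in rad. In form: [{"x": .., "y": .., "z": .., "twist": ..}, ...]. A call has 1 to 12 rows; each row shifts and turns the commanded pose from where the row before left it, along the tool's axes as they then stand; what a row does not reach is not made up. A row lasts 1/10 s, in which the tool goes at most 50 mm and 8.59 degrees, less where a joint would pass 70% of its speed; a pose out of reach is approached as far as the arm can. A call with a gripper value outside its range is refused whole. OPENING is the gripper command: -1 is shut, 1 is fully open, values between are in proportion, set as the call begins (- or left out, the last holds). The fingers move at their own pace and stop on an object; FORCE is the grip in N (left out, the last holds). Time passes only in rows, so rows that do not move let the fingers close. It gives the time, the measured TCP pose, the force and the opening at its end, in the units of the state.
- robot.read_state(): the state, without advancing time (a new reading comes with each control period).
- imaging.read_camera(name): name is "scene" or "top"; returns a dict with "color" (480x640x3 uint8, red, green, blue), "depth" (480x640 float32, m along the optical axis (not along the pixel's ray), 0 where there is no reading), "fx", "fy", "cx", "cy" (pixels), "rvec" (rotation vector, rad) and "tvec" (3), from world to camera coordinates, as OpenCV has them. Camera axes: x right, y down, z forward; pixel columns grow to the right and rows downward; lengths in m; the calibration is good to about 2 mm. A picture is of the moment at which its call begins.
- robot.close_job(): hands the job in, once; it reports no verdict.
The state is a dict: "t": time; "q": joint angles; "dq": joint speeds; "joint_torque": joint torques, N m; "tool_pos": TCP position; "orientation": TCP orientation; "force": force on the tool from outside, world axes, zero at the start; "wrist_torque": the same for the moment, N m; "opening": finger opening in m.
Only numpy, scipy, OpenCV 4.12 (cv2) and the standard library are available. Lean on these libraries where they do the work, as an engineer would, in place of code of your own. Each camera call takes 0.05 s, during which the arm holds its last target.

## Working session

There is one attempt and no reset: what is moved stays moved. The work goes in short steps, Python scripts to look and compute and a shell command to move; the robot and the scene stay as the last step left them, time stands still between calls to the robot, and variables do not carry over. Pictures are saved under pics/ and viewed, and the job is handed in when it is done.

```bash
ls; mkdir -p pics; python3 - <<'E'
from plant import robot, imaging
import cv2,numpy as np
print(robot.read_state())
for n in("scene","top"):
    c=imaging.read_camera(n); cv2.imwrite(f"pics/{n}0.png",c["color"][:,:,::-1]); np.savez(f"{n}0.npz",**c)
    print(n,[c[k] for k in("fx","fy","cx","cy","rvec","tvec")])
E
```

```text
pics
{'t': 0.0, 'q': array([-1.31038285e+00,  1.31163484e-01,  1.48923204e+00, -3.76506460e-05,
        1.52298997e+00, -8.54037933e-02]), 'dq': array([ 0.00124816, -0.00145857,  0.00256068,  0.00163074, -0.00070092,
       -0.00026205]), 'joint_torque': array([-7.46922906e-04, -5.59842253e+01, -4.91764820e+01,  7.67413247e-02,
        3.55219084e-02, -1.51107311e-04]), 'tool_pos': array([ 0.20333586, -0.56426613,  0.4037117 ]), 'orientation': array([-1.35203478,  0.95178787, -0.94947647]), 'force': array([-0.2712944 , -0.32236421,  0.26436121]), 'wrist_torque': array([-0.04799258,  0.02862679,  0.00256198]), 'opening': 0.09297794349491403}
scene [482.1954174454961, 482.1954174454961, 316.5312296401457, 240.07658534351222, array([ 2.04895595,  1.19201609, -0.54014883]), array([-0.18017435, -0.17235354,  1.33535929])]
top [509.53120791394326, 509.53120791394326, 322.5691287776955, 249.62973658054165, array([ 2.20245548, -2.14945315,  0.10282412]), array([-0.03337052,  0.38802375,  1.11576664])]
```

View pics/scene0.png

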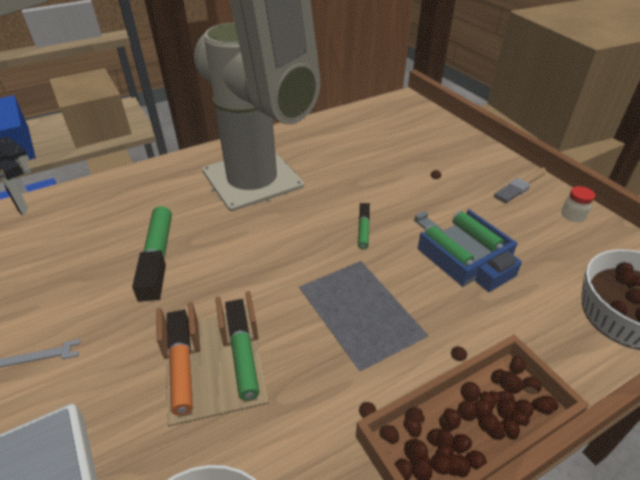

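View pics/top0.png

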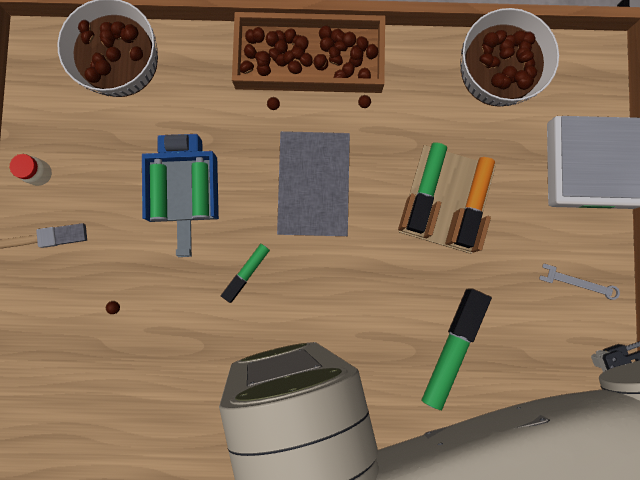

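```bash
cat > h.py <<'E'
import numpy as np,cv2
from scipy.spatial.transform import Rotation as R
def load(n): return dict(np.load(n+".npz"))
def pts(c):
    v,u=np.mgrid[0:480,0:640]; d=c["depth"]; M=R.from_rotvec(c["rvec"]).as_matrix()
    P=np.stack([(u-c["cx"])/c["fx"]*d,(v-c["cy"])/c["fy"]*d,d],-1)-c["tvec"]
    return P@M
def ray(c,u,v,z):
    M=R.from_rotvec(c["rvec"]).as_matrix(); o=-M.T@c["tvec"]
    d=M.T@np.array([(u-c["cx"])/c["fx"],(v-c["cy"])/c["fy"],1]); return o+d*(z-o[2])/d[2]
def green(c):
    h=cv2.cvtColor(c["color"],cv2.COLOR_RGB2HSV); return cv2.inRange(h,(45,90,40),(85,255,255))
def comps(c,m,zax,minA=150):
    out=[]
    n,l,s,ce=cv2.connectedComponentsWithStats(m)
    P=pts(c)
    for i in range(1,n):
        if s[i,4]<minA: continue
        k=(l==i).astype(np.uint8); cn=max(cv2.findContours(k,0,2)[0],key=cv2.contourArea)
        W=np.array([ray(c,u,v,zax)[:2] for u,v in cn[:,0]],np.float32)*1000
        r=cv2.minAreaRect(W); Q=P[(l==i)&(c["depth"]>0)]
        b=cv2.boxPoints(r); e=b[1]-b[0]; f=b[2]-b[1]; L=e if np.hypot(*e)>np.hypot(*f) else f
        out.append((s[i,4],ce[i].round(),np.round(r[0],1),np.round(r[1],1),"ang",np.round(np.degrees(np.arctan2(L[1],L[0])),1),"z99",np.percentile(Q[:,2],98).round(4),"med",np.median(Q,0).round(4)))
    return out
E
python3 - <<'E'
from h import *
from plant import robot
c=load("top0")
print("green")
for o in comps(c,green(c),0.038): print(*o)
h=cv2.cvtColor(c["color"],cv2.COLOR_RGB2HSV)
print("orange")
for o in comps(c,cv2.inRange(h,(5,170,120),(17,255,255)),0.038): print(*o)
m=cv2.inRange(c["color"],(60,60,65),(115,115,125)); 
k=np.zeros_like(m);k[120:245,265:365]=m[120:245,265:365]
print("pad")
for o in comps(c,cv2.morphologyEx(k,cv2.MORPH_CLOSE,np.ones((7,7))),0.003,2000): print(*o)
m=cv2.inRange(h,(105,120,30),(125,255,255))
print("blue")
for o in comps(c,m,0.05): print(*o)
b=cv2.inRange(c["color"],(0,0,0),(45,45,45)); k=b*0;k[180:250,400:490]=b[180:250,400:490]
print("black")
for o in comps(c,k,0.056): print(*o)
s=robot.read_state(); print(R.from_rotvec(s["orientation"]).as_matrix().round(3))
cv2.imwrite("pics/rack.png",cv2.resize(c["color"][130:260,390:510,::-1],None,fx=4,fy=4))
cv2.imwrite("pics/bay.png",cv2.resize(c["color"][120:270,130:230,::-1],None,fx=4,fy=4))
E
```

```text
green
842 [432. 168.] [ 574.5 -263.5] [ 35.8 120.9] ang -15.2 z99 0.0595 med [ 0.5697 -0.2602  0.0537]
869 [200. 189.] [515.9 249.8] [119.5  35.2] ang 2.7 z99 0.0587 med [0.5112 0.2462 0.053 ]
896 [158. 190.] [509.1 342.2] [119.5  35.4] ang 3.0 z99 0.0586 med [0.5063 0.3369 0.0528]
443 [253. 262.] [356.9 126.5] [24.6 84.2] ang -35.0 z99 0.0295 med [0.3573 0.1287 0.0242]
1664 [445. 372.] [ 131.2 -292.5] [ 47.7 157.7] ang -22.9 z99 0.0514 med [ 0.1317 -0.2912  0.0447]
orange
840 [480. 183.] [ 544.9 -369.4] [ 35.6 120.4] ang -15.4 z99 0.0598 med [ 0.5413 -0.3648  0.0537]
pad
7253 [313. 184.] [542.5   0.8] [160.6 240.4] ang -0.1 z99 0.008 med [0.5408 0.0008 0.0034]
blue
1801 [180. 170.] [538.1 293.4] [189.7 164. ] ang 4.0 z99 0.0553 med [0.5788 0.2892 0.0481]
black
670 [420. 213.] [ 470.  -232.7] [38.9 84. ] ang -15.2 z99 0.0611 med [ 0.4696 -0.2326  0.0563]
673 [469. 228.] [ 440.6 -338.4] [40.7 83.9] ang -17.2 z99 0.0609 med [ 0.4399 -0.3384  0.0565]
[[ 0.339 -0.     0.941]
 [-0.941  0.002  0.339]
 [-0.002 -1.     0.   ]]
```

View pics/rack.png

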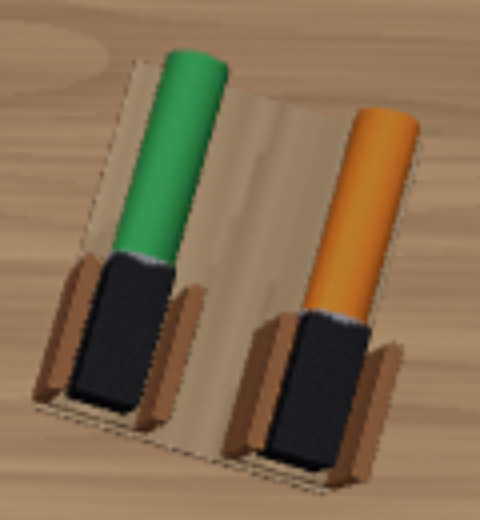

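View pics/bay.png

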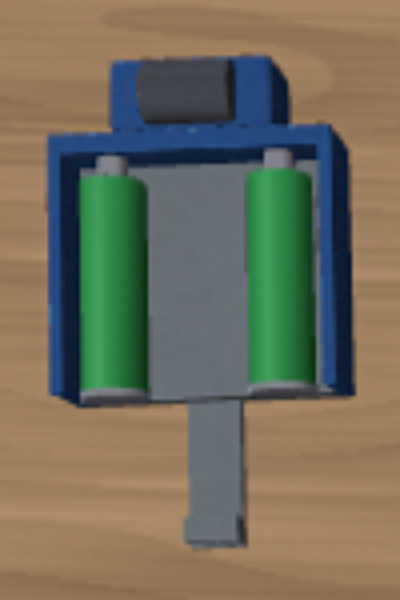

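```bash
cat >> h.py <<'E'
def go(x,y,z,yaw):
    "target grasp point (m), yaw (deg) of tool z; prints tool frame delta mm for TCP, tool-down twist"
    from plant import robot
    s=robot.read_state(); M=R.from_rotvec(s["orientation"]).as_matrix()
    g=s["tool_pos"]+M[:,1]*.167
    d=M.T@(np.array([x,y,z])-g)*1000
    cur=np.degrees(np.arctan2(M[1,2],M[0,2]))
    print("t",s["t"],"grasp",g.round(4),"yaw",cur.round(2),"delta xyz",d.round(1),"twist",-np.radians(yaw-cur).round(4),"open",s["opening"],"F",s["force"].round(1),"q",s["q"].round(2))
E
python3 - <<'E'
from h import *
go(.5455,-.2556,.12,-15.2)
# scene-camera check: project top-measured points
c=load("scene0")
for n,p in dict(rub=(.5745,-.2635,.056),bayL=(.5091,.3422,.056),bayR=(.5159,.2498,.056)).items():
    print(n,cv2.projectPoints(np.array([p]),c["rvec"],c["tvec"],np.array([[c["fx"],0,c["cx"]],[0,c["fy"],c["cy"]],[0,0,1]]),None)[0].ravel().round(1))
for o in comps(c,green(c),0.038): print(*o)
E
```

```text
t 0.1 grasp [ 0.2033 -0.564   0.2368] yaw 19.81 delta xyz [-174.   117.2  426.5] twist 0.6111 open 0.09257538168965941 F [-0.5  0.1 -0.5] q [-1.31  0.13  1.49  0.    1.52 -0.09]
rub [242.  361.2]
bayL [479.  225.7]
bayR [449.4 241.2]
794 [158. 229.] [ 130.3 -288.1] [ 45.1 162.3] ang -22.8 z99 0.0476 med [ 0.1388 -0.2898  0.0428]
657 [479. 230.] [504. 348.] [131.4  48.1] ang 3.2 z99 0.0562 med [0.5153 0.3346 0.0508]
220 [364. 231.] [376.3 119.1] [20.7 92. ] ang -33.9 z99 0.0274 med [0.3635 0.1288 0.0231]
558 [449. 245.] [507.  256.8] [126.1  33.5] ang 3.7 z99 0.0563 med [0.5206 0.2445 0.0521]
1082 [244. 364.] [ 566.6 -259. ] [ 32.5 131.6] ang -15.3 z99 0.0564 med [ 0.5789 -0.2616  0.0522]
```

```bash
python3 -m inch '[{"x":-14.5,"z":35.5},{"x":-14.5,"z":35.5},{"x":-14.5,"z":35.5},{"x":-14.5,"z":35.5},{"x":-14.5,"z":35.5},{"x":-14.5,"z":35.5},{"x":-14.5,"z":35.5},{"x":-14.5,"z":35.5},{"x":-14.5,"z":35.5},{"x":-14.5,"z":35.5},{"x":-14.5,"z":35.5},{"x":-14.5,"z":35.5}]' 1 40
python3 -m inch '[{"twist":0.14,"y":20},{"twist":0.14,"y":20},{"twist":0.14,"y":20},{"twist":0.14,"y":20},{"twist":0.05,"y":10},{}]'
python3 -c "
from h import *
go(.5455,-.2556,.12,-15.2)"
```

```text
t 0.1 grasp [ 0.2033 -0.564   0.2368] yaw 19.81 delta xyz [-174.   117.2  426.5] twist 0.6111 open 0.09257538168965941 F [-0.5  0.1 -0.5] q [-1.31  0.13  1.49  0.    1.52 -0.09]$[0]: bad value
$[0]: bad value
```

```bash
python3 -m inch '[{"x":-14.5,"y":0,"z":35.5,"twist":0},{"x":-14.5,"y":0,"z":35.5,"twist":0},{"x":-14.5,"y":0,"z":35.5,"twist":0},{"x":-14.5,"y":0,"z":35.5,"twist":0},{"x":-14.5,"y":0,"z":35.5,"twist":0},{"x":-14.5,"y":0,"z":35.5,"twist":0},{"x":-14.5,"y":0,"z":35.5,"twist":0},{"x":-14.5,"y":0,"z":35.5,"twist":0},{"x":-14.5,"y":0,"z":35.5,"twist":0},{"x":-14.5,"y":0,"z":35.5,"twist":0},{"x":-14.5,"y":0,"z":35.5,"twist":0},{"x":-14.5,"y":0,"z":35.5,"twist":0}]' 1 40
python3 -c "
from h import *
go(.5455,-.2556,.12,-15.2)"
```

```text
t: 1.3
tool_pos: [0.5461, -0.2551, 0.4042]
orientation: [-1.353, 0.951, -0.95]
force: [-0.2, -0.6, 0.1]
opening: 0.0937
t 1.3 grasp [ 0.546  -0.255   0.2372] yaw 19.82 delta xyz [  0.5 117.2  -0.6] twist 0.6111 open 0.09369143939622036 F [-0.2 -0.6  0.1] q [-0.52  0.14  1.48 -0.    1.52  0.7 ]
```

Motion is accurate. Twist and descend.

```bash
python3 -m inch '[{"x":0,"y":20,"z":0,"twist":0.14},{"x":0,"y":20,"z":0,"twist":0.14},{"x":0,"y":20,"z":0,"twist":0.14},{"x":0,"y":20,"z":0,"twist":0.14},{"x":0,"y":20,"z":0,"twist":0.051},{"x":0,"y":7,"z":0,"twist":0},{"x":0,"y":0,"z":0,"twist":0}]'
python3 - <<'E'
from h import *
from plant import imaging
go(.5455,-.2556,.044,-15.2)
for n in("scene","top"):
    c=imaging.read_camera(n)
    cv2.imwrite(f"pics/{n}1.png",cv2.resize(c["color"][280:430,130:330,::-1] if n=="scene" else c["color"][110:270,360:530,::-1],None,fx=3,fy=3))
E
```

```text
t: 2.0
tool_pos: [0.5446, -0.2561, 0.2961]
orientation: [-1.074, 1.403, -1.398]
force: [0.1, -0.5, 0.0]
opening: 0.0928
t 2.0 grasp [ 0.5441 -0.2558  0.1291] yaw -15.09 delta xyz [-0.5 85.1  1.5] twist 0.002 open 0.0928124118228918 F [ 0.1 -0.5  0. ] q [-0.52  0.21  1.6  -0.    1.33  1.31]
```

View pics/scene1.png

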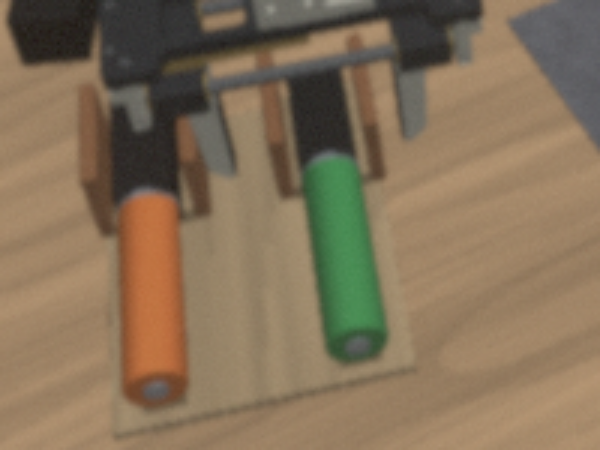

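View pics/top1.png

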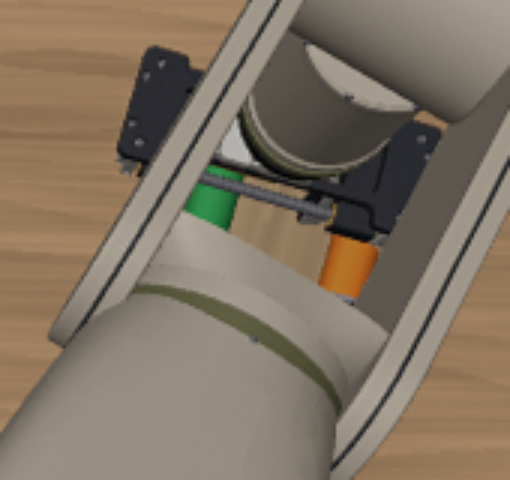

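```bash
python3 -m inch '[{"x":-0.5,"y":10,"z":9.5,"twist":0},{"x":0,"y":20,"z":0,"twist":0},{"x":0,"y":20,"z":0,"twist":0},{"x":0,"y":20,"z":0,"twist":0},{"x":0,"y":10,"z":0,"twist":0},{"x":0,"y":5,"z":0,"twist":0},{"x":0,"y":0,"z":0,"twist":0}]'
python3 - <<'E'
from h import *
from plant import imaging
go(.5455,-.2556,.044,-15.2)
for n in("scene",):
    c=imaging.read_camera(n)
    cv2.imwrite(f"pics/{n}2.png",cv2.resize(c["color"][280:430,130:330,::-1] if n=="scene" else c["color"][110:270,360:530,::-1],None,fx=3,fy=3))
E
```

```text
t: 2.8
tool_pos: [0.5547, -0.2585, 0.2131]
orientation: [-1.072, 1.401, -1.402]
force: [0.8, -0.4, 0.4]
opening: 0.0931
t 2.8 grasp [ 0.5547 -0.2585  0.0461] yaw -15.18 delta xyz [-0.4  2.1 -9.6] twist 0.0004 open 0.09305169852268375 F [ 0.8 -0.4  0.4] q [-0.52  0.33  1.62  0.    1.19  1.32]
```

View pics/scene2.png

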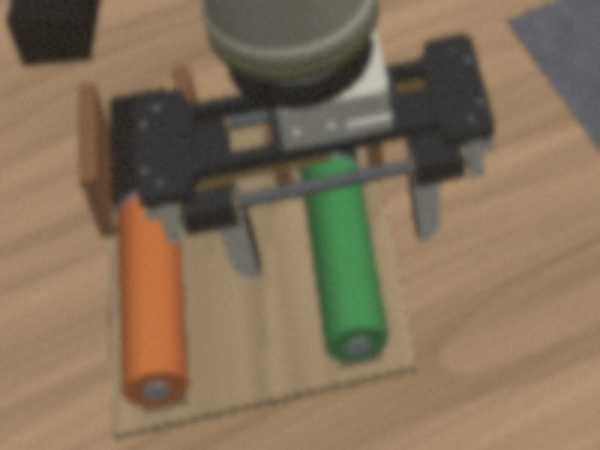

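```bash
python3 -m inch '[{"x":0,"y":0,"z":0,"twist":0},{"x":0,"y":0,"z":0,"twist":0},{"x":0,"y":0,"z":0,"twist":0},{"x":0,"y":0,"z":0,"twist":0},{"x":0,"y":0,"z":0,"twist":0},{"x":0,"y":0,"z":0,"twist":0},{"x":0,"y":0,"z":0,"twist":0},{"x":0,"y":0,"z":0,"twist":0}]' -1 40
```

```text
t: 3.65
tool_pos: [0.5545, -0.2583, 0.2127]
orientation: [-1.072, 1.402, -1.402]
force: [1.1, 0.6, 0.3]
opening: 0.0353
```

```bash
python3 -m inch '[{"x":0,"y":-5,"z":0,"twist":0},{"x":0,"y":-10,"z":0,"twist":0},{"x":0,"y":-15,"z":0,"twist":0},{"x":0,"y":-15,"z":0,"twist":0},{"x":0,"y":-15,"z":0,"twist":0},{"x":0,"y":-15,"z":0,"twist":0},{"x":0,"y":-15,"z":0,"twist":0},{"x":0,"y":-15,"z":0,"twist":0},{"x":0,"y":-5,"z":0,"twist":0},{"x":0,"y":0,"z":0,"twist":0}]'
python3 - <<'E'
from h import *
from plant import imaging
go(.5455+.016,.001,.12,0)
for n in("scene",):
    c=imaging.read_camera(n)
    cv2.imwrite(f"pics/{n}3.png",cv2.resize(c["color"][200:430,130:330,::-1],None,fx=2.6,fy=2.6))
E
```

```text
t: 4.65
tool_pos: [0.5548, -0.2586, 0.3241]
orientation: [-1.071, 1.4, -1.403]
force: [-0.2, 0.0, -2.1]
opening: 0.035
t 4.65 grasp [ 0.5551 -0.2588  0.1571] yaw -15.2 delta xyz [-252.4   36.8  -62. ] twist -0.2652 open 0.03502331159226467 F [-0.2  0.  -2.1] q [-0.52  0.21  1.55  0.    1.38  1.32]
```

View pics/scene3.png

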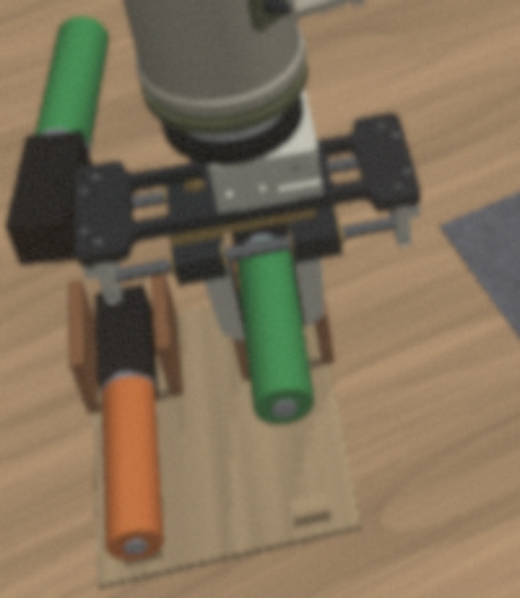

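```bash
python3 -m inch '[{"x":-15,"y":0,"z":-4,"twist":0},{"x":-25,"y":0,"z":-6,"twist":0},{"x":-30,"y":0,"z":-7.5,"twist":0},{"x":-30,"y":0,"z":-7.5,"twist":0},{"x":-30,"y":0,"z":-7.5,"twist":0},{"x":-30,"y":0,"z":-7.5,"twist":0},{"x":-30,"y":0,"z":-7.5,"twist":0},{"x":-30,"y":0,"z":-7.5,"twist":0},{"x":-20,"y":0,"z":-4,"twist":0},{"x":-12,"y":0,"z":-3,"twist":0},{"x":0,"y":0,"z":0,"twist":0}]'
python3 -m inch '[{"x":0,"y":5,"z":0,"twist":-0.1},{"x":0,"y":10,"z":0,"twist":-0.1},{"x":0,"y":10,"z":0,"twist":-0.065},{"x":0,"y":10,"z":0,"twist":0},{"x":0,"y":0,"z":0,"twist":0}]'
python3 - <<'E'
from h import *
from plant import imaging
go(.562,.001,.027,0)
for n in("scene",):
    c=imaging.read_camera(n)
    cv2.imwrite(f"pics/{n}4.png",cv2.resize(c["color"][180:400,260:460,::-1],None,fx=2.6,fy=2.6))
E
```

```text
t: 5.8
tool_pos: [0.5602, 0.0028, 0.3219]
orientation: [-1.074, 1.401, -1.399]
force: [-0.4, 0.3, -2.7]
opening: 0.0352
t: 6.3
tool_pos: [0.5599, 0.0004, 0.2856]
orientation: [-1.21, 1.214, -1.21]
force: [-0.1, -0.3, -3.0]
opening: 0.0353
t 6.3 grasp [5.593e-01 4.000e-04 1.186e-01] yaw -0.18 delta xyz [-0.6 91.6  3. ] twist -0.0031 open 0.035250390060177814 F [-0.1 -0.3 -3. ] q [-0.09  0.11  1.73 -0.    1.3   1.48]
```

View pics/scene4.png

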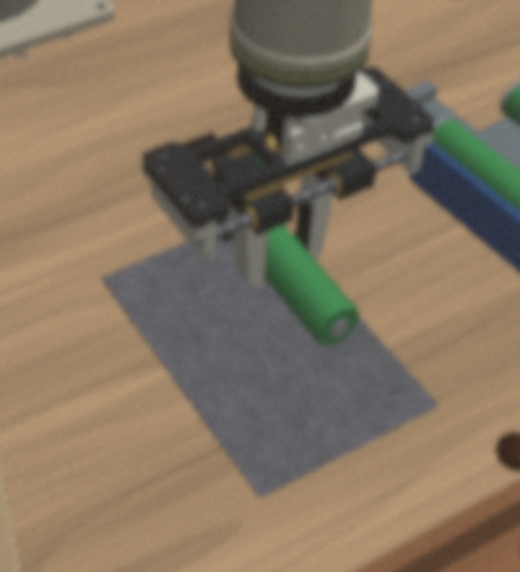

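```bash
python3 -m inch '[{"x":0,"y":10,"z":0,"twist":0},{"x":0,"y":15,"z":0,"twist":0},{"x":0,"y":15,"z":0,"twist":0},{"x":0,"y":15,"z":0,"twist":0},{"x":0,"y":15,"z":0,"twist":0},{"x":0,"y":8,"z":0,"twist":0},{"x":0,"y":5,"z":0,"twist":0},{"x":0,"y":3,"z":0,"twist":0},{"x":0,"y":0,"z":0,"twist":0}]'
python3 -m inch '[{"x":0,"y":1,"z":0,"twist":0},{"x":0,"y":1,"z":0,"twist":0},{"x":0,"y":0,"z":0,"twist":0},{"x":0,"y":0,"z":0,"twist":0}]'
python3 -c "
from h import *
go(.562,.001,.029,0)"
```

```text
t: 7.25
tool_pos: [0.5608, 0.001, 0.2017]
orientation: [-1.209, 1.209, -1.209]
force: [0.1, -1.3, -1.7]
opening: 0.0345
t: 7.65
tool_pos: [0.5608, 0.001, 0.2]
orientation: [-1.209, 1.209, -1.21]
force: [-0.7, 0.2, -2.7]
opening: 0.0349
t 7.65 grasp [0.5609 0.001  0.033 ] yaw -0.01 delta xyz [0.  4.  1.1] twist -0.0002 open 0.03493222432209662 F [-0.7  0.2 -2.7] q [-0.09  0.22  1.78  0.    1.14  1.48]
```

```bash
python3 -m inch '[{"x":0,"y":1,"z":0,"twist":0},{"x":0,"y":1,"z":0,"twist":0},{"x":0,"y":0,"z":0,"twist":0},{"x":0,"y":0,"z":0,"twist":0}]'
python3 -m inch '[{"x":0,"y":1,"z":0,"twist":0},{"x":0,"y":0.5,"z":0,"twist":0},{"x":0,"y":0,"z":0,"twist":0},{"x":0,"y":0,"z":0,"twist":0}]'
python3 -c "
from h import *
go(.562,.001,.029,0)"
```

```text
t: 8.05
tool_pos: [0.5607, 0.001, 0.1976]
orientation: [-1.209, 1.21, -1.209]
force: [0.1, -0.6, -2.4]
opening: 0.0352
t: 8.45
tool_pos: [0.5607, 0.001, 0.1962]
orientation: [-1.209, 1.209, -1.209]
force: [-0.6, 0.0, -2.8]
opening: 0.0353
t 8.45 grasp [0.5607 0.001  0.0292] yaw -0.01 delta xyz [0.  0.2 1.3] twist -0.0002 open 0.035325608167040036 F [-0.6  0.  -2.8] q [-0.09  0.23  1.78 -0.    1.13  1.48]
```

```bash
python3 -m inch '[{"x":0,"y":0.7,"z":0,"twist":0},{"x":0,"y":0.5,"z":0,"twist":0},{"x":0,"y":0,"z":0,"twist":0},{"x":0,"y":0,"z":0,"twist":0}]'
python3 - <<'E'
from h import *
from plant import imaging
go(.562,.001,.029,0)
for n in("scene",):
    c=imaging.read_camera(n)
    cv2.imwrite(f"pics/{n}5.png",cv2.resize(c["color"][180:400,260:460,::-1],None,fx=2.6,fy=2.6))
E
```

```text
t: 8.85
tool_pos: [0.5608, 0.0011, 0.1957]
orientation: [-1.209, 1.209, -1.209]
force: [-3.6, -0.9, 6.5]
opening: 0.0352
t 8.85 grasp [0.5609 0.0011 0.0287] yaw -0.01 delta xyz [ 0.1 -0.3  1.1] twist -0.0002 open 0.03517200471810194 F [-3.6 -0.9  6.5] q [-0.09  0.23  1.78  0.    1.13  1.48]
```

View pics/scene5.png

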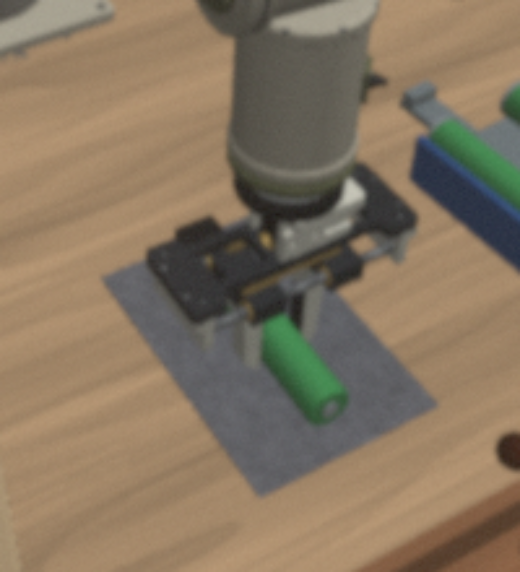

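Contact. Release with a modest opening, then rise.

```bash
python3 -m inch '[{"x":0,"y":0,"z":0,"twist":0},{"x":0,"y":0,"z":0,"twist":0},{"x":0,"y":0,"z":0,"twist":0},{"x":0,"y":0,"z":0,"twist":0},{"x":0,"y":0,"z":0,"twist":0},{"x":0,"y":0,"z":0,"twist":0},{"x":0,"y":0,"z":0,"twist":0},{"x":0,"y":0,"z":0,"twist":0}]' 0.6
python3 -m inch '[{"x":0,"y":-10,"z":0,"twist":0},{"x":0,"y":-15,"z":0,"twist":0},{"x":0,"y":-20,"z":0,"twist":0},{"x":0,"y":-20,"z":0,"twist":0},{"x":0,"y":-20,"z":0,"twist":0},{"x":0,"y":-15,"z":0,"twist":0},{"x":0,"y":0,"z":0,"twist":0}]'
python3 - <<'E'
from h import *
from plant import imaging
go(.562-.064,.001,.029,0)
for n in("scene","top"):
    c=imaging.read_camera(n); np.savez(f"{n}6.npz",**c)
    for o in comps(c,green(c),0.021): print(*o)
    cv2.imwrite(f"pics/{n}6.png",c["color"][:,:,::-1])
E
```

```text
t: 9.7
tool_pos: [0.5607, 0.001, 0.195]
orientation: [-1.209, 1.209, -1.209]
force: [0.1, -0.4, 0.3]
opening: 0.0745
t: 10.4
tool_pos: [0.5619, 0.001, 0.299]
orientation: [-1.205, 1.205, -1.213]
force: [0.8, -0.3, 0.5]
opening: 0.0744
t 10.4 grasp [0.5629 0.0009 0.132 ] yaw -0.01 delta xyz [ -0.2 102.6 -65.5] twist -0.0002 open 0.07438334233037099 F [ 0.8 -0.3  0.5] q [-0.09  0.1   1.72  0.    1.32  1.48]
794 [158. 229.] [ 108.8 -285.6] [ 46.2 165.1] ang -23.4 z99 0.0476 med [ 0.1382 -0.2899  0.0427]
674 [478. 230.] [491.7 364.5] [135.5  49.4] ang 3.2 z99 0.0562 med [0.5154 0.3344 0.0503]
561 [449. 245.] [494.2 272. ] [129.1  34.9] ang 3.7 z99 0.0565 med [0.5209 0.2446 0.052 ]
879 [369. 314.] [573.9   2.5] [ 36.1 132.9] ang -1.1 z99 0.039 med [ 0.5838 -0.0053  0.0346]
869 [200. 189.] [519.4 254. ] [121.3  35.8] ang 2.7 z99 0.0591 med [0.5115 0.2464 0.0531]
895 [158. 190.] [512.5 347.8] [121.3  35.9] ang 3.0 z99 0.0587 med [0.5066 0.3367 0.0528]
413 [314. 178.] [549.6  -0.7] [59.4 36. ] ang 1.4 z99 0.0417 med [ 0.5461 -0.0008  0.0362]
1664 [445. 372.] [ 128.8 -296.7] [ 48.5 160.1] ang -22.9 z99 0.0512 med [ 0.1315 -0.2913  0.045 ]
```

View pics/scene6.png

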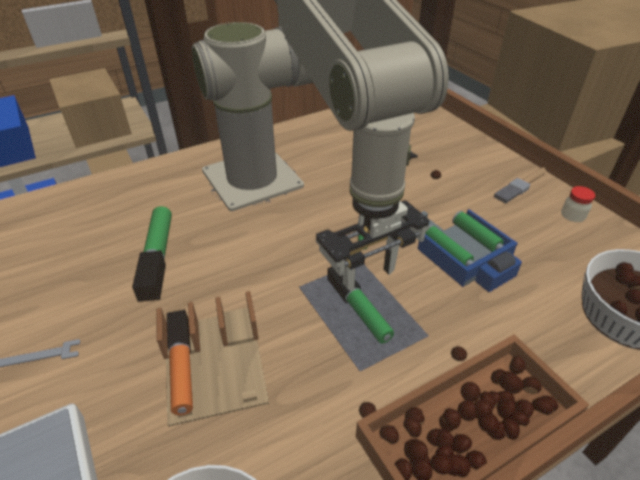

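View pics/top6.png

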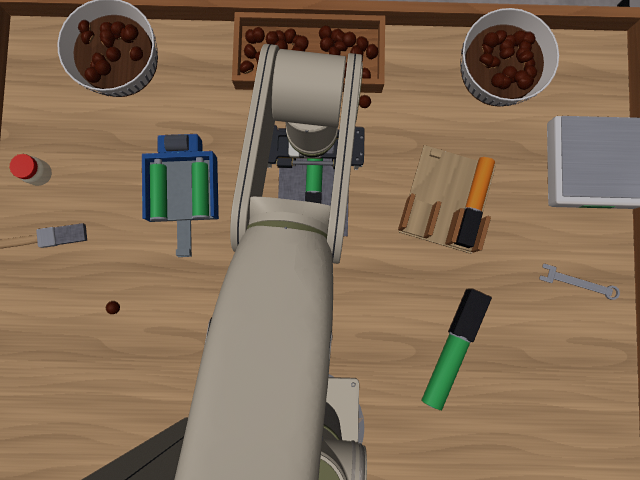

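```bash
python3 -m inch '[{"x":0,"y":0,"z":-20,"twist":0},{"x":0,"y":0,"z":-25,"twist":0},{"x":0,"y":0,"z":-20,"twist":0},{"x":0,"y":15,"z":-6,"twist":0},{"x":0,"y":25,"z":0,"twist":0},{"x":0,"y":25,"z":0,"twist":0},{"x":0,"y":20,"z":0,"twist":0},{"x":0,"y":10,"z":0,"twist":0},{"x":0,"y":5,"z":0,"twist":0},{"x":0,"y":0,"z":0,"twist":0}]'
python3 - <<'E'
from h import *
from plant import imaging
go(.492,.000,.029,0)
for n in("scene","top"):
    c=imaging.read_camera(n); np.savez(f"{n}7.npz",**c)
    for o in comps(c,green(c),0.021): print(*o)
    cv2.imwrite(f"pics/{n}7.png",cv2.resize(c["color"][180:400,260:460,::-1],None,fx=2.6,fy=2.6))
E
```

```text
t: 11.5
tool_pos: [0.4895, 0.0011, 0.1942]
orientation: [-1.21, 1.211, -1.209]
force: [0.7, -0.2, 0.9]
opening: 0.0739
t 11.5 grasp [0.4893 0.0011 0.0272] yaw -0.02 delta xyz [ 1.1 -1.8  2.7] twist -0.0003 open 0.07391831056364466 F [ 0.7 -0.2  0.9] q [-0.1   0.05  1.98  0.    1.11  1.47]
798 [158. 229.] [ 110.  -286.5] [ 45.9 168.8] ang -22.9 z99 0.0478 med [ 0.1379 -0.2899  0.0429]
655 [478. 230.] [491.6 365.2] [135.4  47.8] ang 3.5 z99 0.0561 med [0.5142 0.3349 0.0506]
556 [449. 245.] [494.9 271.6] [127.6  34.7] ang 4.0 z99 0.0562 med [0.5206 0.2442 0.0519]
871 [369. 314.] [574.3   2.3] [ 35.5 133.9] ang -1.5 z99 0.0391 med [ 0.5843 -0.0052  0.0348]
869 [200. 189.] [519.4 254. ] [121.3  35.8] ang 2.7 z99 0.0589 med [0.5112 0.2463 0.0528]
896 [158. 190.] [512.5 347.8] [121.3  35.9] ang 3.0 z99 0.0587 med [0.5062 0.3366 0.0528]
1665 [445. 372.] [ 128.8 -296.6] [ 48.5 160.1] ang -22.9 z99 0.0512 med [ 0.1314 -0.2912  0.0447]
```

View pics/scene7.png

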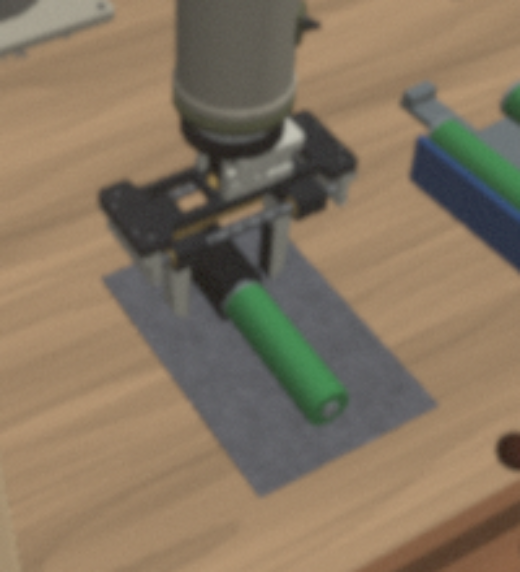

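```bash
python3 -m inch '[{"x":1,"y":0,"z":3,"twist":0},{"x":0,"y":0,"z":0,"twist":0},{"x":0,"y":0,"z":0,"twist":0},{"x":0,"y":0,"z":0,"twist":0},{"x":0,"y":0,"z":0,"twist":0},{"x":0,"y":0,"z":0,"twist":0},{"x":0,"y":0,"z":0,"twist":0},{"x":0,"y":0,"z":0,"twist":0}]' -1 50
python3 -m inch '[{"x":0,"y":-5,"z":0,"twist":0},{"x":0,"y":-10,"z":0,"twist":0},{"x":0,"y":-20,"z":0,"twist":0},{"x":0,"y":-20,"z":0,"twist":0},{"x":0,"y":-20,"z":0,"twist":0},{"x":0,"y":-15,"z":0,"twist":0},{"x":0,"y":-5,"z":0,"twist":0},{"x":0,"y":0,"z":0,"twist":0}]'
python3 - <<'E'
from h import *
from plant import imaging
go(.492,.000,.029,0)
for n in("scene","top"):
    c=imaging.read_camera(n); np.savez(f"{n}8.npz",**c)
    for o in comps(c,green(c),0.119): print(*o)
    cv2.imwrite(f"pics/{n}8.png",cv2.resize(c["color"][180:400,260:460,::-1],None,fx=2.6,fy=2.6))
E
```

```text
t: 12.4
tool_pos: [0.4927, 0.0001, 0.1951]
orientation: [-1.209, 1.209, -1.209]
force: [-1.0, 1.5, 2.2]
opening: 0.0357
t: 13.2
tool_pos: [0.493, -0.0, 0.2911]
orientation: [-1.208, 1.208, -1.211]
force: [0.3, -0.7, -2.1]
opening: 0.0354
t 13.2 grasp [ 0.4934 -0.      0.1241] yaw -0.01 delta xyz [-0.1 95.1 -1.6] twist -0.0003 open 0.03536352319039864 F [ 0.3 -0.7 -2.1] q [-0.1  -0.08  1.91 -0.    1.31  1.47]
796 [158. 229.] [ 234.2 -298.7] [ 39.7 147. ] ang -22.6 z99 0.0475 med [ 0.1382 -0.2899  0.0428]
671 [478. 230.] [565.7 266.6] [117.5  43.4] ang 3.6 z99 0.0557 med [0.5153 0.3348 0.0506]
558 [449. 245.] [568.9 186.3] [114.   29.8] ang 3.7 z99 0.0565 med [0.52   0.2443 0.0519]
966 [373. 281.] [576.7   0.6] [135.9  36.6] ang 0.6 z99 0.1349 med [ 0.5862 -0.0067  0.131 ]
869 [200. 189.] [499. 230.] [110.8  32.7] ang 2.7 z99 0.0586 med [0.5115 0.2464 0.053 ]
894 [158. 190.] [492.7 315.6] [110.8  32.8] ang 3.0 z99 0.0586 med [0.5067 0.3366 0.0528]
1665 [445. 372.] [ 142.5 -272.7] [ 44.3 146.1] ang -22.9 z99 0.0515 med [ 0.1318 -0.291   0.0448]
```

View pics/scene8.png

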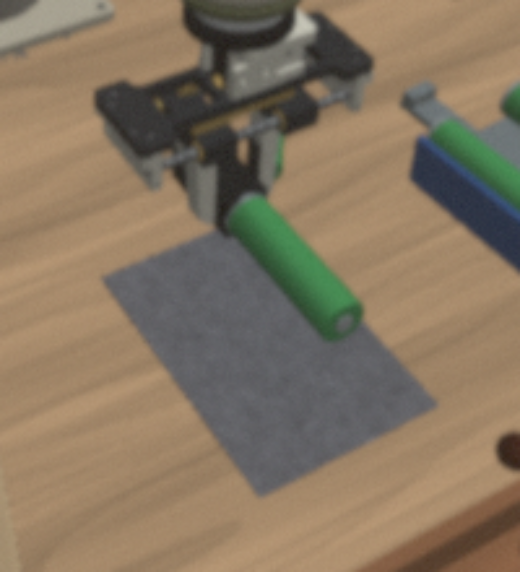

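View pics/top8.png

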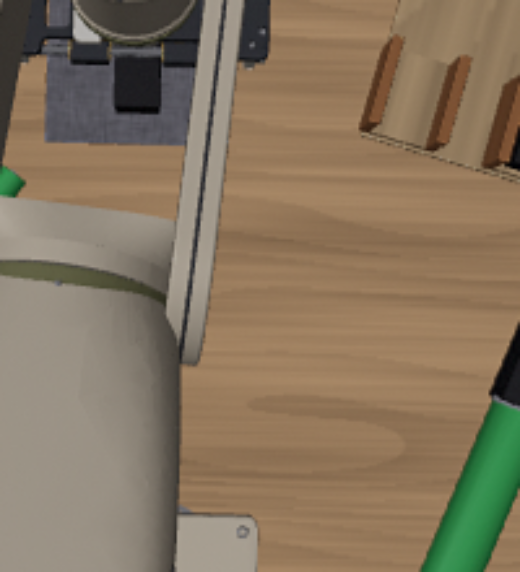

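```bash
cat >> h.py <<'E'
from scipy.optimize import least_squares
def cyl(c,near,tol=45):
    "fit r=18mm axis to the depth points of green comp whose pixel centroid is near (u,v)"
    n,l,s,ce=cv2.connectedComponentsWithStats(green(c))
    i=min((i for i in range(1,n) if s[i,4]>150),key=lambda i:np.hypot(*(ce[i]-near)))
    k=cv2.erode((l==i).astype(np.uint8),np.ones((3,3)))>0
    Q=pts(c)[k&(c["depth"]>0)]*1000; m=np.median(Q,0)
    def res(p):
        o=np.array([m[0],p[0],p[1]]); d=np.array([1,p[2],p[3]]); d/=np.linalg.norm(d)
        w=Q-o; w=w-np.outer(w@d,d); return np.linalg.norm(w,axis=1)-18
    r=least_squares(res,[m[1],m[2]-15,0,0],loss="soft_l1")
    d=np.array([1,r.x[2],r.x[3]]); x=Q[:,0]
    return dict(pt=np.array([m[0],r.x[0],r.x[1]]).round(1),yaw=np.degrees(r.x[2]).round(2),tilt=np.degrees(r.x[3]).round(2),xr=np.percentile(x,[1,99]).round(1),n=len(Q),rms=np.sqrt(np.mean(r.fun**2)).round(2))
E
python3 - <<'E'
from h import *
for n in("scene7","scene8","scene6"):
    c=load(n)
    for p in((478,230),(449,245),(371,300)): print(n,cyl(c,p))
c=load("top0")
for p in((200,189),(158,190)): print("top",cyl(c,p))
E
```

```text
scene7 {'pt': array([515.5, 343.8,  36.4]), 'yaw': np.float64(3.88), 'tilt': np.float64(0.02), 'xr': array([457.1, 565.3]), 'n': 476, 'rms': np.float64(1.72)}
scene7 {'pt': array([520.1, 252. ,  36.4]), 'yaw': np.float64(3.59), 'tilt': np.float64(-0.15), 'xr': array([463. , 571.1]), 'n': 391, 'rms': np.float64(1.58)}
scene7 {'pt': array([583.7,   0.6,  19.3]), 'yaw': np.float64(-0.98), 'tilt': np.float64(0.28), 'xr': array([524.6, 636.2]), 'n': 672, 'rms': np.float64(1.32)}
scene8 {'pt': array([516.6, 343.5,  36.2]), 'yaw': np.float64(3.82), 'tilt': np.float64(-0.0), 'xr': array([457.1, 566.8]), 'n': 491, 'rms': np.float64(1.62)}
scene8 {'pt': array([519., 251.,  36.]), 'yaw': np.float64(3.59), 'tilt': np.float64(0.09), 'xr': array([462.9, 571.5]), 'n': 394, 'rms': np.float64(1.72)}
scene8 {'pt': array([5.858e+02, 2.000e-01, 1.156e+02]), 'yaw': np.float64(0.48), 'tilt': np.float64(0.2), 'xr': array([525.3, 637.6]), 'n': 752, 'rms': np.float64(1.21)}
scene6 {'pt': array([515.8, 343.5,  36.3]), 'yaw': np.float64(3.17), 'tilt': np.float64(-0.27), 'xr': array([458.1, 564.6]), 'n': 496, 'rms': np.float64(1.71)}
scene6 {'pt': array([520.9, 251.7,  36.4]), 'yaw': np.float64(4.27), 'tilt': np.float64(0.13), 'xr': array([464. , 572.2]), 'n': 399, 'rms': np.float64(1.73)}
scene6 {'pt': array([5.837e+02, 5.000e-01, 1.940e+01]), 'yaw': np.float64(-0.98), 'tilt': np.float64(0.05), 'xr': array([524.4, 636.4]), 'n': 679, 'rms': np.float64(1.29)}
top {'pt': array([511.2, 249.9,  37.9]), 'yaw': np.float64(3.56), 'tilt': np.float64(-0.18), 'xr': array([458.3, 568.2]), 'n': 726, 'rms': np.float64(1.84)}
top {'pt': array([506.3, 341.9,  37.8]), 'yaw': np.float64(3.38), 'tilt': np.float64(0.01), 'xr': array([451.7, 561.6]), 'n': 754, 'rms': np.float64(1.87)}
```

```bash
python3 -m inch '[{"x":-12,"y":0,"z":-3,"twist":0},{"x":-22,"y":0,"z":-5,"twist":0},{"x":-30,"y":0,"z":-7,"twist":0},{"x":-35,"y":0,"z":-8,"twist":0},{"x":-35,"y":0,"z":-8,"twist":0},{"x":-35,"y":0,"z":-8,"twist":0},{"x":-35,"y":0,"z":-8,"twist":0},{"x":-35,"y":0,"z":-8,"twist":0},{"x":-30,"y":0,"z":-7,"twist":0},{"x":-15,"y":0,"z":-4,"twist":-0.03},{"x":-7,"y":0,"z":-2,"twist":-0.03},{"x":0,"y":0,"z":0,"twist":0}]'
python3 - <<'E'
from h import *
from plant import imaging
go(.4252,.2913,.0447,3.4)
for n in("scene","top"):
    c=imaging.read_camera(n); np.savez(f"{n}9.npz",**c)
    cv2.imwrite(f"pics/{n}9.png",cv2.resize(c["color"][130:330,350:550,::-1] if n=="scene" else c["color"][110:310,100:300,::-1],None,fx=3,fy=3))
for p in ((478,230),(449,245),(460,200)):print(cyl(load("scene9"),p))
E
```

```text
t: 14.5
tool_pos: [0.4241, 0.2913, 0.2895]
orientation: [-1.239, 1.163, -1.163]
force: [-0.4, -0.2, -2.1]
opening: 0.0359
t 14.5 grasp [0.4239 0.2912 0.1225] yaw 3.59 delta xyz [-0.  77.8  1.4] twist 0.0033 open 0.03586538902850237 F [-0.4 -0.2 -2.1] q [ 0.5  -0.01  1.85 -0.    1.3   2.01]
{'pt': array([523.2, 298.9, 109.6]), 'yaw': np.float64(5.95), 'tilt': np.float64(-3.4), 'xr': array([457.8, 568.5]), 'n': 891, 'rms': np.float64(32.48)}
{'pt': array([521.8, 251.7,  36.3]), 'yaw': np.float64(3.62), 'tilt': np.float64(0.19), 'xr': array([463.1, 572.5]), 'n': 395, 'rms': np.float64(1.63)}
{'pt': array([523.2, 298.9, 109.6]), 'yaw': np.float64(5.95), 'tilt': np.float64(-3.4), 'xr': array([457.8, 568.5]), 'n': 891, 'rms': np.float64(32.48)}
```

View pics/scene9.png

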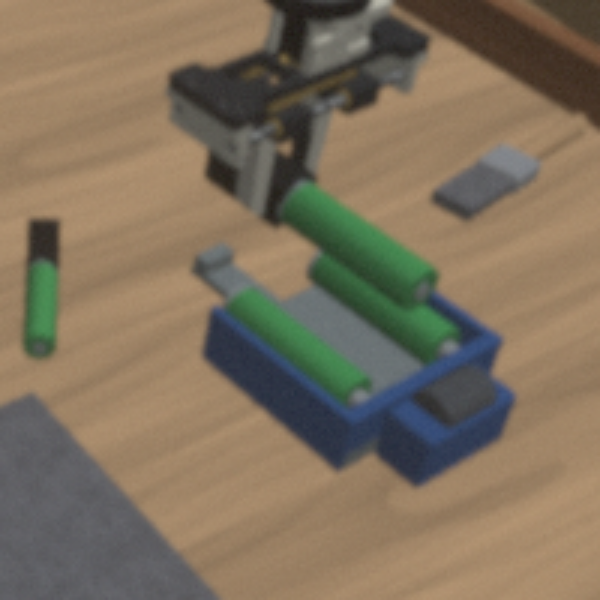

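View pics/top9.png

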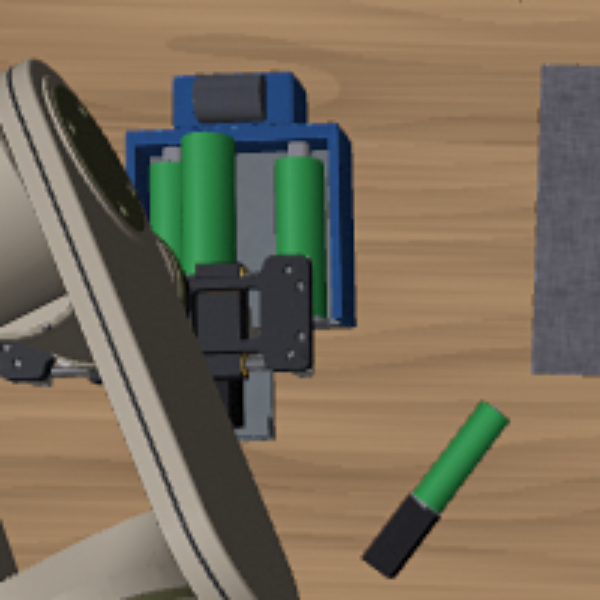

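```bash
python3 -m inch '[{"x":0,"y":5,"z":1.5,"twist":0},{"x":0,"y":10,"z":0,"twist":0},{"x":0,"y":10,"z":0,"twist":0},{"x":0,"y":7,"z":0,"twist":0},{"x":0,"y":3,"z":0,"twist":0},{"x":0,"y":0,"z":0,"twist":0}]'
cat >> h.py <<'E'
def cylm(Q,x0=None):
    m=np.median(Q,0)
    if x0 is not None: m[0]=x0
    def res(p):
        o=np.array([m[0],p[0],p[1]]); d=np.array([1,p[2],p[3]]); d/=np.linalg.norm(d)
        w=Q-o; w=w-np.outer(w@d,d); return np.linalg.norm(w,axis=1)-18
    r=least_squares(res,[m[1],m[2]-15,0,0],loss="soft_l1")
    return np.array([m[0],r.x[0],r.x[1]]).round(1),"yaw/tilt",np.degrees(r.x[2:]).round(2),"xr",np.percentile(Q[:,0],[1,99]).round(1),len(Q),np.sqrt(np.mean(r.fun**2)).round(2)
def bayfit(c,zmin,zmax,ymin,ymax,x0=513):
    k=cv2.erode(green(c),np.ones((3,3)))>0
    Q=pts(c)*1000; k&=(c["depth"]>0)&(Q[...,0]>400)&(Q[...,0]<600)&(Q[...,1]>ymin)&(Q[...,1]<ymax)&(Q[...,2]>zmin)&(Q[...,2]<zmax)
    return cylm(Q[k],x0)
E
python3 - <<'E'
from h import *
from plant import imaging
go(.4252,.2913,.0447,3.4)
for n in("scene","top"):
    c=imaging.read_camera(n); np.savez(f"{n}10.npz",**c)
    cv2.imwrite(f"pics/{n}10.png",cv2.resize(c["color"][130:330,350:550,::-1] if n=="scene" else c["color"][110:310,100:300,::-1],None,fx=3,fy=3))
    print(n,"held",bayfit(c,66,150,200,400)); print(n,"R",bayfit(c,25,62,200,275));
    print(n,"L",bayfit(load(n+"0"),25,62,320,400)); print(n,"R0",bayfit(load(n+"0"),25,62,200,275))
E
```

```text
t: 15.2
tool_pos: [0.4258, 0.2909, 0.2541]
orientation: [-1.238, 1.166, -1.165]
force: [0.2, 0.9, -2.1]
opening: 0.0356
t 15.2 grasp [0.4255 0.2907 0.0871] yaw 3.42 delta xyz [-0.6 42.4 -0.2] twist 0.0004 open 0.03563956200581322 F [ 0.2  0.9 -2.1] q [0.5  0.03 1.88 0.   1.23 2.01]
scene held (array([513. , 295.9,  78. ]), 'yaw/tilt', array([3.35, 0.06]), 'xr', array([459.2, 569.8]), 568, np.float64(1.57))
scene R (array([513. , 251.2,  36.2]), 'yaw/tilt', array([ 2.63, -0.32]), 'xr', array([462.9, 571.8]), 399, np.float64(1.58))
scene L (array([513. , 343.3,  36.5]), 'yaw/tilt', array([3.75, 0.24]), 'xr', array([457.4, 566.2]), 470, np.float64(1.65))
scene R0 (array([513. , 250.6,  36.1]), 'yaw/tilt', array([4.09, 0.3 ]), 'xr', array([462.5, 572.3]), 394, np.float64(1.6))
top held (array([513. , 295.1,  80.2]), 'yaw/tilt', array([ 3.69, -0.17]), 'xr', array([479.2, 565. ]), 645, np.float64(1.7))
top R (array([513. , 250.4,  38.1]), 'yaw/tilt', array([ 4.21, -0.18]), 'xr', array([495.5, 568.8]), 468, np.float64(1.81))
top L (array([513. , 342.3,  37.8]), 'yaw/tilt', array([3.38, 0.02]), 'xr', array([451.7, 561.6]), 752, np.float64(1.83))
top R0 (array([513. , 250. ,  37.9]), 'yaw/tilt', array([ 3.55, -0.17]), 'xr', array([458.3, 568.2]), 725, np.float64(1.83))
```

View pics/scene10.png

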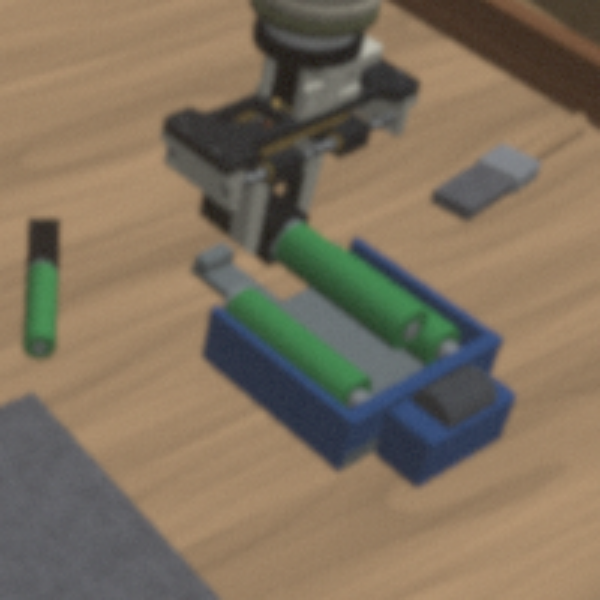

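View pics/top10.png

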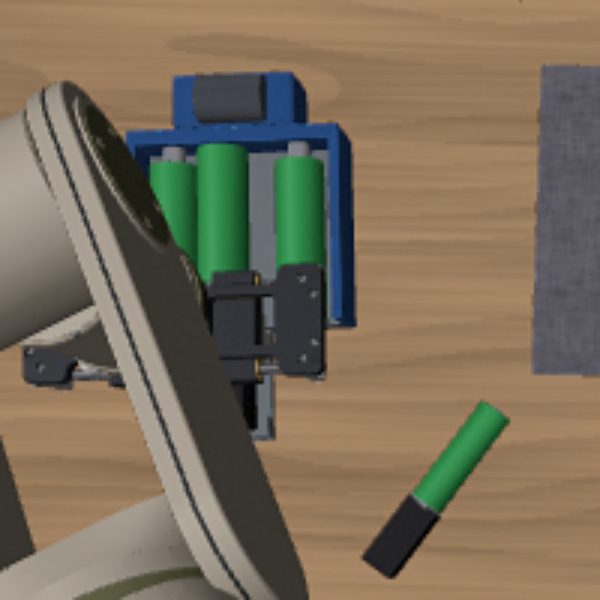

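```bash
python3 -m inch '[{"x":-1.1,"y":0,"z":0,"twist":0},{"x":0,"y":5,"z":0,"twist":0},{"x":0,"y":7,"z":0,"twist":0},{"x":0,"y":7,"z":0,"twist":0},{"x":0,"y":5,"z":0,"twist":0},{"x":0,"y":0,"z":0,"twist":0}]'
python3 -m inch '[{"x":0,"y":3,"z":0,"twist":0},{"x":0,"y":4,"z":0,"twist":0},{"x":0,"y":4,"z":0,"twist":0},{"x":0,"y":3,"z":0,"twist":0},{"x":0,"y":0,"z":0,"twist":0},{"x":0,"y":0,"z":0,"twist":0}]'
python3 -c "
from h import *
go(.4252,.2917,.0447,3.4)"
```

```text
t: 15.9
tool_pos: [0.4254, 0.2919, 0.2296]
orientation: [-1.239, 1.166, -1.165]
force: [-0.5, -0.2, -1.2]
opening: 0.0358
t: 16.5
tool_pos: [0.426, 0.2922, 0.217]
orientation: [-1.237, 1.165, -1.165]
force: [-0.7, 0.1, -2.4]
opening: 0.0357
t 16.5 grasp [0.4259 0.2922 0.05  ] yaw 3.43 delta xyz [ 0.4  5.3 -0.8] twist 0.0004 open 0.03565393998952226 F [-0.7  0.1 -2.4] q [0.5  0.08 1.9  0.   1.16 2.01]
```

```bash
python3 -m inch '[{"x":0,"y":1.5,"z":0,"twist":0},{"x":0,"y":1.5,"z":0,"twist":0},{"x":0,"y":1,"z":0,"twist":0},{"x":0,"y":0,"z":0,"twist":0},{"x":0,"y":0,"z":0,"twist":0}]'
python3 -m inch '[{"x":0,"y":0.6,"z":0,"twist":0},{"x":0,"y":0.4,"z":0,"twist":0},{"x":0,"y":0,"z":0,"twist":0},{"x":0,"y":0,"z":0,"twist":0}]'
```

```text
t: 17.0
tool_pos: [0.426, 0.2922, 0.213]
orientation: [-1.237, 1.165, -1.165]
force: [0.7, -0.3, -2.0]
opening: 0.0357
t: 17.4
tool_pos: [0.426, 0.2922, 0.2121]
orientation: [-1.237, 1.165, -1.165]
force: [-1.2, 0.3, -1.2]
opening: 0.0353
```

```bash
python3 -m inch '[{"x":0,"y":0.5,"z":0,"twist":0},{"x":0,"y":0,"z":0,"twist":0},{"x":0,"y":0,"z":0,"twist":0}]'
python3 - <<'E'
from h import *
from plant import imaging
go(.4252,.2917,.0447,3.4)
for n in("scene","top"):
    c=imaging.read_camera(n)
    cv2.imwrite(f"pics/{n}11.png",cv2.resize(c["color"][130:330,350:550,::-1] if n=="scene" else c["color"][110:310,100:300,::-1],None,fx=3,fy=3))
    print(n,"held",bayfit(c,25,80,278,314))
E
```

```text
t: 17.7
tool_pos: [0.4261, 0.2923, 0.2121]
orientation: [-1.237, 1.165, -1.165]
force: [-2.8, -1.1, 5.4]
opening: 0.036
t 17.7 grasp [0.4261 0.2923 0.0451] yaw 3.43 delta xyz [ 0.5  0.4 -0.9] twist 0.0006 open 0.03596689023590878 F [-2.8 -1.1  5.4] q [ 0.5   0.09  1.9  -0.    1.15  2.01]
scene held (array([513. , 297.7,  36.4]), 'yaw/tilt', array([ 3.45, -0.28]), 'xr', array([460.5, 569.5]), 657, np.float64(1.53))
top held (array([513. , 296.7,  37.9]), 'yaw/tilt', array([3.02, 0.16]), 'xr', array([478.6, 565.1]), 571, np.float64(1.81))
```

View pics/scene11.png

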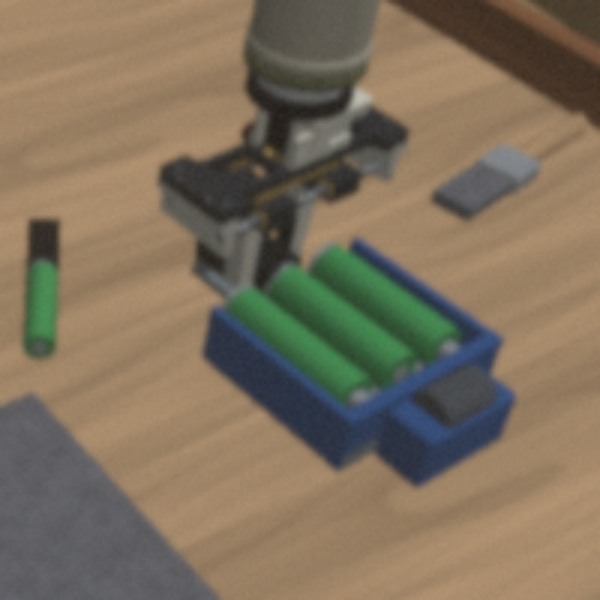

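Seated, contact felt. Release gently and rise.

```bash
python3 -m inch '[{"x":0,"y":0,"z":0,"twist":0},{"x":0,"y":0,"z":0,"twist":0},{"x":0,"y":0,"z":0,"twist":0},{"x":0,"y":0,"z":0,"twist":0},{"x":0,"y":0,"z":0,"twist":0},{"x":0,"y":0,"z":0,"twist":0},{"x":0,"y":0,"z":0,"twist":0}]' 0.5
python3 -m inch '[{"x":0,"y":-5,"z":0,"twist":0},{"x":0,"y":-15,"z":0,"twist":0},{"x":0,"y":-25,"z":0,"twist":0},{"x":0,"y":-30,"z":0,"twist":0},{"x":0,"y":-30,"z":0,"twist":0},{"x":0,"y":-25,"z":-20,"twist":0},{"x":0,"y":-10,"z":-20,"twist":0},{"x":0,"y":0,"z":0,"twist":0},{"x":0,"y":0,"z":0,"twist":0}]'
python3 - <<'E'
from h import *
from plant import imaging
go(.4252,.2917,.0447,3.4)
for n in("scene","top"):
    c=imaging.read_camera(n)
    cv2.imwrite(f"pics/{n}12.png",cv2.resize(c["color"][130:330,350:550,::-1] if n=="scene" else c["color"][110:310,100:300,::-1],None,fx=3,fy=3))
    print(n,"roller",bayfit(c,25,80,278,314)); print(n,"L",bayfit(c,25,62,320,400)); print(n,"R",bayfit(c,25,62,200,275))
E
```

```text
t: 18.5
tool_pos: [0.426, 0.2922, 0.2115]
orientation: [-1.237, 1.165, -1.165]
force: [-0.2, -0.1, 0.0]
opening: 0.0701
t: 19.4
tool_pos: [0.3862, 0.2899, 0.3526]
orientation: [-1.235, 1.164, -1.165]
force: [0.2, 0.1, 0.2]
opening: 0.0696
t 19.4 grasp [0.3865 0.2901 0.1856] yaw 3.46 delta xyz [  0.8 141.   38.4] twist 0.001 open 0.06963157032012564 F [0.2 0.1 0.2] q [ 0.54 -0.16  1.87 -0.    1.43  2.05]
scene roller (array([513. , 297.8,  36.4]), 'yaw/tilt', array([ 3.44, -0.05]), 'xr', array([459.8, 569.1]), 617, np.float64(1.58))
scene L (array([513. , 343.7,  36.3]), 'yaw/tilt', array([3.54, 0.34]), 'xr', array([458.3, 566. ]), 595, np.float64(1.68))
scene R (array([513. , 251.2,  36.3]), 'yaw/tilt', array([3.93, 0.02]), 'xr', array([463.2, 571.7]), 459, np.float64(1.46))
top roller (array([513. , 296.3,  37.7]), 'yaw/tilt', array([3.31, 0.26]), 'xr', array([465.6, 564.9]), 651, np.float64(1.84))
top L (array([513. , 342.8,  37.9]), 'yaw/tilt', array([3.68, 0.07]), 'xr', array([454. , 561.3]), 725, np.float64(1.84))
top R (array([513. , 250. ,  37.9]), 'yaw/tilt', array([3.82, 0.17]), 'xr', array([458.7, 567.9]), 708, np.float64(1.77))
```

View pics/scene12.png

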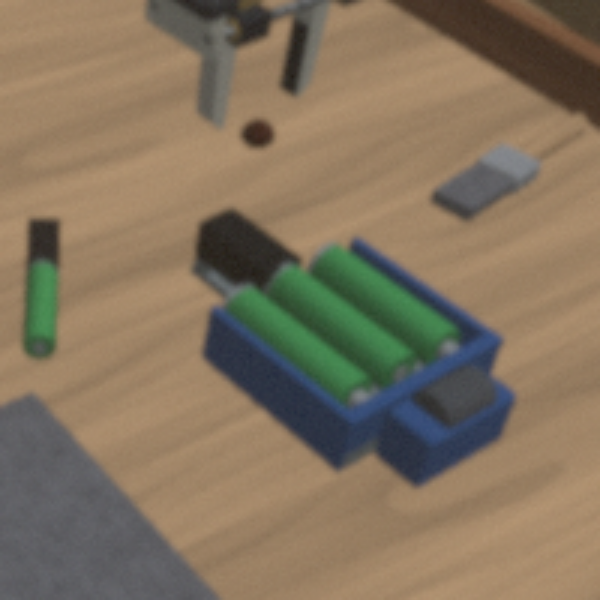

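View pics/top12.png

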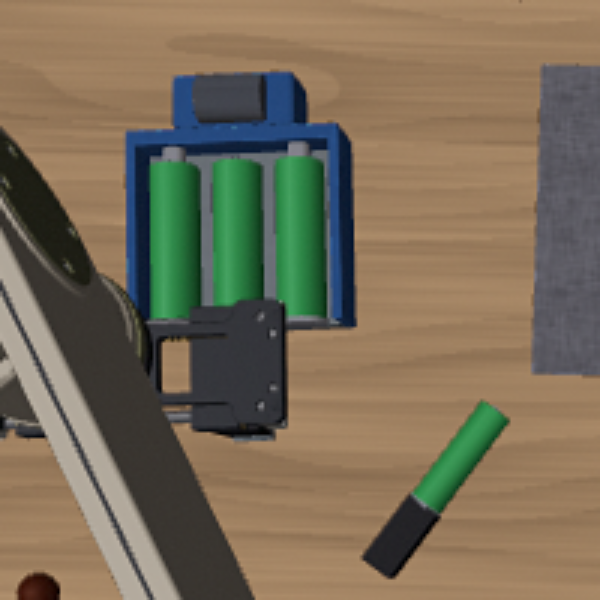

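The roller lies midway between the fixed rollers, level and in line with them, with the block on the post and the gripper clear.

```bash
python3 -c "
from plant import robot
print(robot.close_job())"
```

```text
the job is handed in; nothing more can be done
None
```

The green roller is in the grader's empty place, fully down and released, and I handed the job in at about 19.5 s of the 59 s allowed. No verdict was reported.

- **Moves:** I lifted the roller from the rack by its rubber end, laid it flat on the felt pad and let go. I then took it again by the drive block and lowered it in small steps until contact showed at about 5 N. After that I opened the gripper and raised it clear.
- **Bay position:** Both cameras put the roller within about 0.5 mm of the midline between the fixed rollers. Along the bay it is within about 1 mm of centre.
- **Level:** The height matches the fixed rollers, and the tilt is under 0.3° with the direction within about 0.5° of theirs. The tool force was about zero after release.
- **Orange roller:** It was still in its place in the picture taken after the pad placing. I did not measure it again after that, and the arm did not go back near the rack.
- **Camera disagreement:** The two cameras differ by 1–2 mm in absolute position, within their stated calibration. I centred the roller by comparing it with the fixed rollers in the same pictures.
- **Refused calls:** My first two move calls were refused because not every row had all four keys. The arm did not move and no time passed.

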